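# Seat the ceramic frame corner sample in the assembly jig

### The arm

A 6-joint arm with a two-finger parallel gripper is mounted at the origin on the work surface. World frame = base frame: x ahead of the robot, y to its left, z up, the work surface at z = 0. Lengths are in m, angles in rad, forces in N, time in s.
With the tool pointing down it reaches from about 0.35 to 0.775 m from the base axis. Payload 7.3 kg.
Tool frame: the origin (TCP) lies on the centre line of the jaws, within the pads' length; the fingertips stand 25 mm ahead of it and the grasp point (between the pads) lies 6 mm ahead of it; z points along the fingers, y is the direction in which the jaws open and shut (so a half turn about z gives the same grasp; the last joint's range is limited). The gripper opens to 92 mm and grips with 3 to 60 N. Pads are 19 mm wide; open, the fingers measure 130 mm over their backs; the gripper's body (75 mm by 190 mm) begins 47 mm behind the grasp point.
Start: joints at [-1.325, 0.342, 1.524, -0, 1.275, -0.146], TCP at [0.2, -0.485, 0.252] pointing down, gripper open.
Joint ranges: [-2.53, 2.53], [-0.77, 2.02], [0.04, 2.7], [-1, 4.14], [0.28, 2.66], [-3.11, 3.11]. Speed limits (rad/s): [2.57, 2.57, 3.14, 3.14, 3.14, 3.14].

### API

Orientations are given as [roll, pitch, yaw] about the fixed x, y, z axes, in that order (R = Rz(yaw) Ry(pitch) Rx(roll)).
In Python, from cell import telemetry, read_camera, workorder gives the robot as it stands.
- The arm moves only by the shell command python3 -m creep 'ROWS' [FORCE]. ROWS is JSON, one flat list of numbers, 5 for each row, row after row: the opening, from 0 (shut) to 1 (fully open), then the shift along the world's x, y, z in m, then the turn about the world's z in rad. A call has 1 to 12 rows; each row shifts and turns the pose as measured when the row begins; what a row does not reach is not made up. A row lasts 1/8 s, in which the tool goes at most 62.5 mm and 10.7 degrees, less where a joint would pass 70% of its speed; a pose out of reach is approached as far as the arm can. A call is refused whole if a number of a shift passes 0.0625 or a number of a turn 0.188, either way. A call with a gripper value outside its range is refused whole. The fingers move at their own pace and stop on an object; FORCE is the grip in N (left out, the last holds). Time passes only in rows, so rows that do not move let the fingers close. It gives the time, the measured TCP pose, the force and the opening at its end, in the units of the state.
- telemetry.observe(): the state, without advancing time (a new reading comes with each control period).
- read_camera(name): name is "scene" or "side" or "wrist"; returns a dict with "image" (420x560x3 uint8, red, green, blue), "fovy" (degrees; the focal length in pixels is half the picture's height over the tangent of half this angle, whatever the lens; pixels are square), "cx", "cy" (the principal point, pixels), "distortion" ([k1, k2, p1, p2, k3] as OpenCV has them; the pictures are not rectified), "R" (3x3) and "t" (3): a world point X has camera coordinates R X + t. Camera axes: x right, y down, z forward; pixel columns grow to the right and rows downward; lengths in m; the calibration is good to about 2 mm. A picture is of the moment at which its call begins. There is no depth.
- workorder.hand_in(): hands the job in, once; it reports no verdict.
The state is a dict: "time": time; "qpos": joint angles; "qvel": joint speeds; "joint_efforts": joint torques, N m; "tool_pos": TCP position; "tool_rot": TCP orientation; "contact_force": force on the tool from outside, world axes, zero at the start; "torque": the same for the moment, N m; "opening": finger opening in m.
Only numpy, scipy, OpenCV 4.12 (cv2) and the standard library are available. Lean on these libraries where they do the work, as an engineer would, in place of code of your own. Each camera call takes 0.05 s, during which the arm holds its last target.

### The job

The L-shaped ceramic picture frame corner sample lies askew on the right-angle assembly jig. With the fingertips, push it gently along the board into the jig's corner until both its legs lie flush along their whole length against the two fences, so that its mitre can be checked for square; never take it between the fingers, lift it or tip it, leave the tools and containers around it where they are, and draw the hand clear at the end.

Things in the scene. Friction and masses are not known exactly. Their poses are not given: they have to be found in the camera images.
- corner_sample: White glazed ceramic frame corner sample, 0.24 to 0.43 kg: a flat L, face up, free to slide on the jig's board. Two equal legs at a right angle, 150 mm long (outer side), 42 mm wide, up to 26 mm high. Origin: outer corner of the L, underside. x axis: outer side of the leg on the robot's left, corner to end; y: that of the right leg; z up. Inner sides at x = 42 and y = 42 mm.
- sample_end_x (a point): On the sample: free end of the leg along its x axis, bottom of the outer side (150, 0, 0 mm in the sample's frame). Section of both legs, outer to inner side: strip 16 mm wide and 26 mm high, strip 14 wide and 20 high, lip 12 wide with its top at 15 mm and a 7 mm gap (rebate) under it.
- sample_end_y (a point): On the sample: free end of the leg along its y axis, bottom of the outer side (0, 150, 0 mm in the sample's frame).
- sample_notch (a point): Inner corner of the sample's L, mid height of the inner lip (42, 42, 11 mm in the sample's frame). A finger on the inner side bears on the lip, 7 to 15 mm above the board. At the start the outer corner is 55 to 85 mm from each fence and the L is turned up to 17 degrees from square with the jig.
- jig: Jig fixed to the shelf: grey board 306 x 306 x 15 mm with two wood fences 24 mm wide, tops 43 mm above the shelf, along its far edges. Origin: where the fences' inner faces would meet, at shelf height. x: along the left fence's inner face (plane y = 0), y: along the right one's (plane x = 0), away from the corner; fences span 14 to 265 mm. Home: the sample's frame equals this, 15 mm up.
- nail_set: Bystander: a steel nail set 108 mm long, 10 mm thick, lying loose on the shelf close along the outside of the left fence. Origin under its middle, x axis to the point.
- bit_case: Bystander: a closed blue plastic drill bit case 112 x 72 x 30 mm on the shelf outside the left fence, beyond the nail set. Origin under its centre.
- rubber_hammer: Bystander: a small rubber-headed hammer 235 mm long, up to 40 mm high, lying on the shelf outside the right fence. Origin under its middle, x axis to the head.
- canister: Bystander: a round stainless steel canister with screw-top lid, 94 mm wide, 148 mm high, on the shelf at the robot's left. Origin at the centre of its foot.
- glue_bottle: Bystander: a white plastic bottle 60 mm wide, 150 mm high, on the shelf at the robot's right. Origin at the centre of its foot.
- tape_measure: Bystander: a black tape measure 66 x 34 x 62 mm on the shelf at the robot's left. Origin under its centre.
- pin_tin: Bystander: a flat round lidded tin 74 mm wide, 28 mm high, on the shelf at the robot's right. Origin under its centre.
There are look-alikes about, which are no part of the job. There is more than one size of the corner_sample; the one meant has the size given above.

How it is judged:
At the end, for the whole second after the job is handed in: The sample lies flat and still on the board with both outer sides against the fences: at the outer corner and at the free end of each leg the gap to the fence is under 2.5 mm (x of corner_sample in the frame of jig between -0.002 and 0.0025 m and y of corner_sample in the frame of jig between -0.002 and 0.0025 m and y of sample_end_x in the frame of jig between -0.002 and 0.0025 m and x of sample_end_y in the frame of jig between -0.002 and 0.0025 m and z of corner_sample in the frame of jig below 0.018 m and angle between corner_sample's own z axis and vertical below 0.03 rad and linear speed of corner_sample below 0.01 m/s); the robot touches nothing.
It fails at once if the sample is lifted off the board (its corner or an end by more than 6 mm) (z of any of corner_sample, sample_end_x, sample_end_y in the frame of jig above 0.021 m).
It fails at once if the sample is tipped by more than about 5 degrees (angle between corner_sample's own z axis and vertical above 0.09 rad).
It fails at once if the fragile sample is pressed or squeezed by the fingers with more than 40 N (contact force between the fingers and corner_sample above 40 N).
It fails at once if a leg of the sample is taken between the fingers (the grasp point inside the leg while the fingers touch it) (contact force between the fingers and corner_sample above 1 N and z of the grasp point in the frame of corner_sample below 0.032 m and ((x of the grasp point in the frame of corner_sample between 0.006 and 0.036 m and y of the grasp point in the frame of corner_sample between 0.006 and 0.15 m) or (y of the grasp point in the frame of corner_sample between 0.006 and 0.036 m and x of the grasp point in the frame of corner_sample between 0.006 and 0.15 m))).
It fails at once if a bystander (nail set, bit case, hammer, canister, bottle, tape measure or tin) is moved by more than 15 mm (distance of any of nail_set, bit_case, rubber_hammer, canister, glue_bottle, tape_measure, pin_tin from where it was at the start of the episode above 0.015 m).
It also fails if it takes over 72 s, if anything falls off the work surface, if the arm or the gripper's body presses on something with over 40 N, if the wrist force passes 120 N, or if a joint passes its speed limit or range.

## Working session

There is one attempt and no reset: what is moved stays moved. The work goes in short steps, Python scripts to look and compute and a shell command to move; the robot and the scene stay as the last step left them, time stands still between calls to the robot, and variables do not carry over. Pictures are saved under pics/ and viewed, and the job is handed in when it is done.

```bash
ls; mkdir -p pics
cat > h.py <<'E'
import numpy as np,cv2
from cell import telemetry, read_camera, workorder
def K(c):
    f=c["image"].shape[0]/2/np.tan(np.radians(c["fovy"])/2)
    return np.array([[f,0,c["cx"]],[0,f,c["cy"]],[0,0,1.]])
def snap(name,fn):
    c=read_camera(name); cv2.imwrite(f"pics/{fn}.png",c["image"][:,:,::-1]); np.save(f"pics/{fn}.npy",c,allow_pickle=True); return c
def load(fn): return np.load(f"pics/{fn}.npy",allow_pickle=True).item()
def ray(c,px,z):
    p=cv2.undistortPoints(np.array([px],float).reshape(-1,1,2),K(c),np.array(c["distortion"],float)).reshape(-1,2)
    R=np.array(c["R"]);t=np.array(c["t"]);o=-R.T@t
    d=np.c_[p,np.ones(len(p))]@R
    return o+d*((z-o[2])/d[:,2])[:,None]
def proj(c,X):
    R=np.array(c["R"]);t=np.array(c["t"],float)
    return cv2.projectPoints(np.array(X,float).reshape(-1,3),cv2.Rodrigues(R)[0],t,K(c),np.array(c["distortion"],float))[0].reshape(-1,2)
def crop(c,fn,x0,y0,x1,y1,s):
    cv2.imwrite(f"pics/{fn}.png",cv2.resize(c["image"][y0:y1,x0:x1,::-1],None,fx=s,fy=s,interpolation=cv2.INTER_CUBIC))
E
python3 - <<'E'
from h import *
for n in ["scene","side","wrist"]:
    c=snap(n,n+"0"); print(n,c["fovy"],c["distortion"],-np.array(c["R"]).T@np.array(c["t"]))
print(telemetry.observe())
E
```

```text
pics
scene 50.50868957712699 [0.04362782 0.         0.         0.         0.        ] [1.42591815 0.10942391 0.96701831]
side 49.25946356011878 [-0.13476967  0.          0.          0.          0.        ] [ 0.04556099 -1.15893521  0.90615587]
wrist 64.2851367034343 [-0.02224147  0.          0.          0.          0.        ] [ 0.27802154 -0.4530445   0.38478206]
{'time': 0.15, 'qpos': array([-1.32497423e+00,  3.42551769e-01,  1.52479814e+00, -1.43345623e-05,
        1.27540752e+00, -1.46020808e-01]), 'qvel': array([-8.36273348e-04, -1.10363682e-03, -3.13405687e-03,  1.81236390e-03,
       -4.20596247e-05,  1.10246067e-03]), 'joint_efforts': array([ 1.78067377e-03, -4.31469691e+01, -2.44352531e+01,  7.18780817e-02,
        5.37338422e-02, -8.90950537e-05]), 'tool_pos': array([ 0.20043127, -0.48493118,  0.25121007]), 'tool_rot': array([-3.14043828e+00, -1.55914850e-04,  3.91847000e-01]), 'contact_force': array([ 0.07464211, -0.21071188,  0.16175494]), 'torque': array([ 0.02599418, -0.02230353,  0.00412664]), 'opening': 0.09177323786317605}
```

View pics/scene0.png

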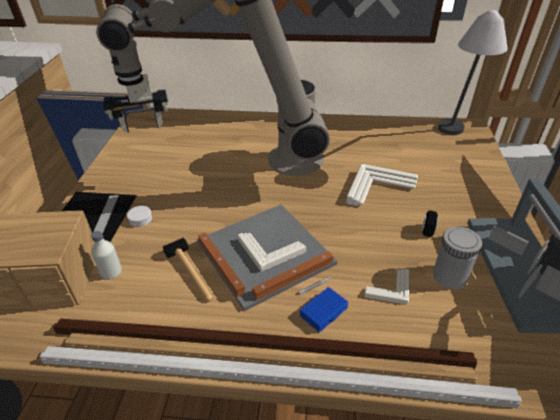

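View pics/side0.png

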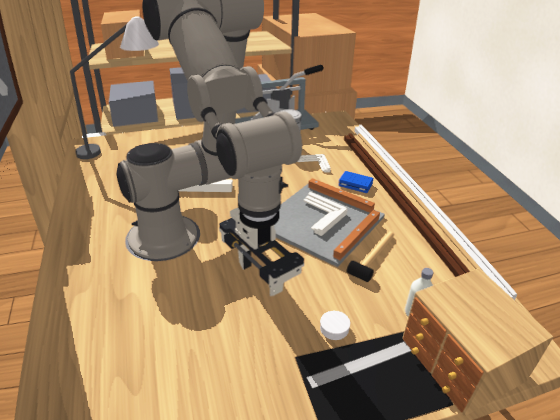

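View pics/wrist0.png

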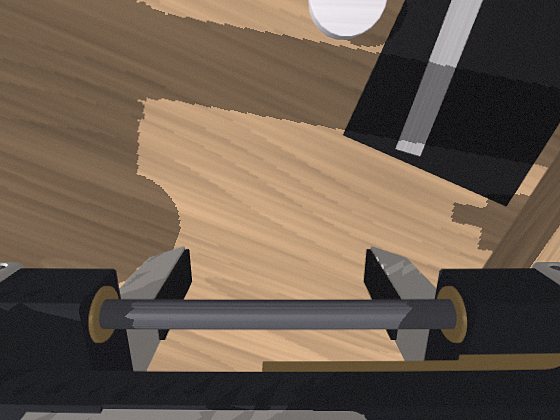

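Candidates in the scene view are the L on the jig (268,252), a large L off the board (382,182), and a small L near the bit case (392,290). By description I choose the one on the jig, and I'll check it in a close crop.

Run:
```python
from h import *
crop(load("scene0"),"s0c",190,190,350,310,5)
crop(load("side0"),"d0c",225,165,405,285,4.4)
```

```text
(no output)
```

View pics/s0c.png

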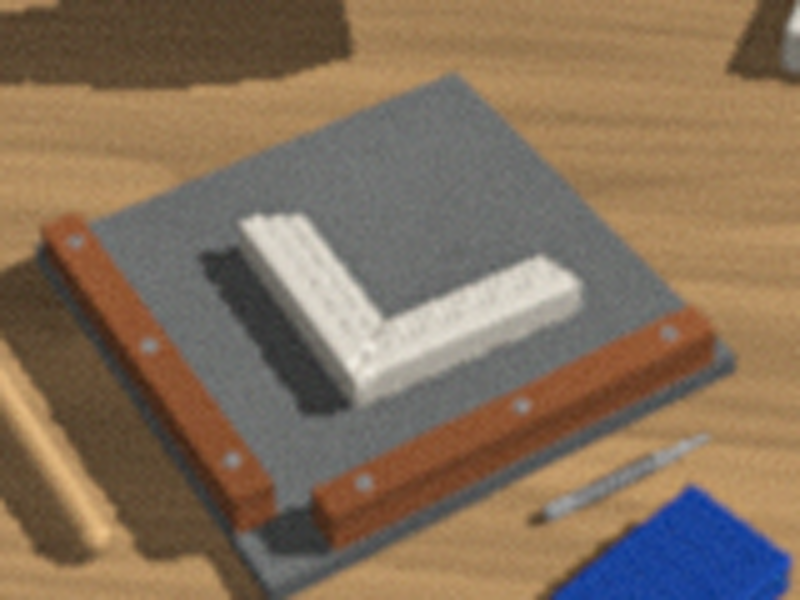

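View pics/d0c.png

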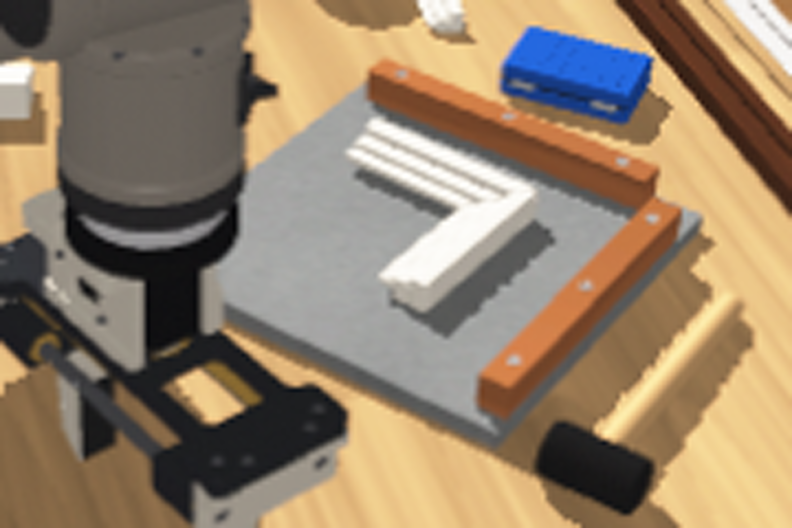

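```bash
cat > fit.py <<'E'
from h import *
from scipy.optimize import least_squares
def T(p,X):
    X=np.array(X,float);c,s=np.cos(p[2]),np.sin(p[2]);o=X.copy()
    o[:,0]=p[0]+c*X[:,0]-s*X[:,1];o[:,1]=p[1]+s*X[:,0]+c*X[:,1];return o
def un(uv,off,s): return np.array(off)+(np.array(uv,float)+.5)/s-.5
def fit(obs,p0):
    def r(p): return np.concatenate([(proj(c,T(p,X))-uv).ravel() for c,X,uv in obs])
    q=least_squares(r,p0,loss="soft_l1"); return q.x,r(q.x).reshape(-1,2)
E
python3 - <<'E'
from fit import *
s=load("scene0");d=load("side0");so=((190,190),5);do=((225,165),4.4)
J=[[0,.265,.043],[0,.014,.043],[-.024,.265,.043],[-.024,.014,.043],[.014,0,.043],[.265,0,.043],[.265,-.024,.043],[.014,-.024,.043]]
us=un([[80,215],[273,487],[42,230],[237,525],[316,490],[690,307],[716,330],[333,525]],*so)
ud=un([[480,378],[648,196],[505,395],[683,208],[652,183],[369,78],[388,60],[658,165]],*do)
c0=ray(s,un([[290,490]],*so),.043)[0]
p,r=fit([(s,J,us),(d,J,ud)],[c0[0],c0[1],2.3]);print(p,r.round(1).tolist())
S=[[0,0,.041],[.15,0,.041],[0,.15,.041]]
us=un([[355,375],[582,283],[240,222]],*so); ud=un([[540,198],[374,120],[385,285]],*do)
q,r2=fit([(s,S,us),(d,S[:1],ud[:1])],[c0[0]-.08,c0[1],2.3]);print(q,r2.round(1).tolist())
np.save("jig.npy",p)
jl=[[(0,.265,.043),(0,.014,.043),(-.024,.014,.043),(-.024,.265,.043),(0,.265,.043),(0,.265,.015),(0,.014,.015)],[(.265,0,.043),(.014,0,.043),(.014,-.024,.043),(.265,-.024,.043),(.265,0,.043),(.265,0,.015),(.014,0,.015)]]
sl=[[(0,0,.041),(.15,0,.041),(.15,.016,.041),(.016,.016,.041),(.016,.15,.041),(0,.15,.041),(0,0,.041),(0,0,.015),(.15,0,.015)],[(0,0,.015),(0,.15,.015)],[(.15,.042,.03),(.042,.042,.03),(.042,.15,.03)]]
for c,n,(off,sc) in ((s,"s",so),(d,"d",do)):
    w,h=(160,120) if n=="s" else (180,120)
    im=cv2.resize(c["image"][off[1]:off[1]+h,off[0]:off[0]+w,::-1],None,fx=sc,fy=sc,interpolation=cv2.INTER_CUBIC)
    for L,pp,col in ((jl,p,(0,255,0)),(sl,q,(0,0,255))):
        for l in L:
            uv=((proj(c,T(pp,l))-off+.5)*sc-.5).astype(np.int32)
            cv2.polylines(im,[uv],False,col,1,cv2.LINE_AA)
    cv2.imwrite(f"pics/{n}_ov.png",im)
a=q[2]-p[2];c,ss=np.cos(p[2]),np.sin(p[2]);dd=q[:2]-p[:2]
print("sample in jig",c*dd[0]+ss*dd[1],-ss*dd[0]+c*dd[1],np.degrees(a))
E
```

```text
[ 0.68643162 -0.07268308  2.23420238] [[-0.7, -0.9], [0.2, -0.7], [-0.4, -0.9], [-0.6, -4.5], [-1.2, -0.1], [0.4, -0.5], [0.3, 0.1], [-0.1, -1.0], [0.3, -1.9], [1.8, -0.4], [1.8, -2.4], [0.4, -0.5], [-0.9, -1.0], [0.3, -2.4], [-0.3, -1.1], [1.0, -0.1]]
[ 0.59531107 -0.0502913   2.18673959] [[-0.3, 0.6], [0.0, -0.3], [-0.1, -0.9], [0.1, -2.3]]
sample in jig 0.07375487153628835 0.05800487020566615 -2.7194174264023547
```

```bash
sleep 0
```

```text
(no output)
```

View pics/s_ov.png

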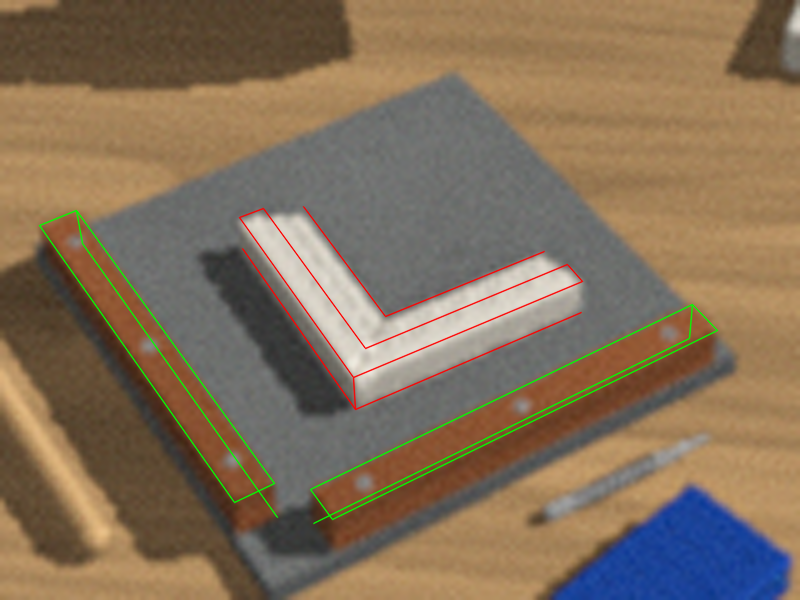

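View pics/d_ov.png

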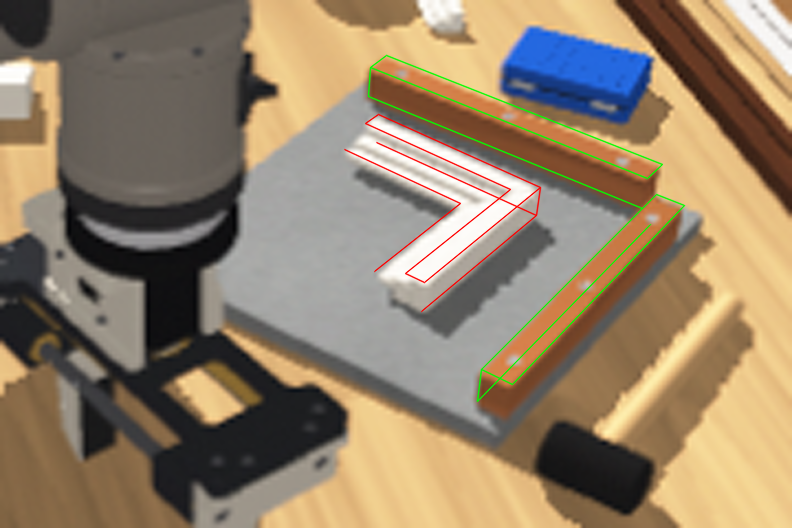

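Run:
```python
from fit import *
p=np.load("jig.npy");s=load("scene0")
print("entry",T(p,[[.148,.153,0],[.0515,.087,0]]), "ex,ey",T([0,0,p[2]],[[1,0,0],[0,1,0]]))
print("bottle,tin,canister,tape",ray(s,np.array([[108,276],[139,220],[452,280],[429,235]],float),0.).round(3))
```

```text
entry [[ 0.47474402 -0.050292    0.        ]
 [ 0.58617046 -0.08568122  0.        ]] ex,ey [[-0.61580404  0.78789935  0.        ]
 [-0.78789935 -0.61580404  0.        ]]
bottle,tin,canister,tape [[ 0.638 -0.484  0.   ]
 [ 0.398 -0.48   0.   ]
 [ 0.563  0.481  0.   ]
 [ 0.386  0.445  0.   ]]
```

```bash
python3 -m creep '[0.565,0.0275,0.0435,0,-0.13, 0.565,0.0275,0.0435,0,-0.13, 0.565,0.0275,0.0435,0,-0.13, 0.565,0.0275,0.0435,0,-0.13, 0.565,0.0275,0.0435,0,-0.13, 0.565,0.0275,0.0435,0,-0.13, 0.565,0.0275,0.0435,0,-0.13, 0.565,0.0275,0.0435,0,-0.13, 0.565,0.0275,0.0435,0,-0.13, 0.565,0.0275,0.0435,0,-0.13]'
```

```text
time: 1.4
tool_pos: [0.4796, -0.0377, 0.2493]
tool_rot: [-3.139, -0.0, -0.958]
contact_force: [0.6, -0.2, -0.5]
opening: 0.0517
```

```bash
python3 -m creep '[0.565,-0.005,-0.012,-0.02,0.05, 0.565,0,0,0,0]'
python3 - <<'E'
from h import *
c=snap("wrist","w1");print(telemetry.observe()["tool_pos"],telemetry.observe()["tool_rot"])
E
```

```text
time: 1.65
tool_pos: [0.4758, -0.0457, 0.2285]
tool_rot: [-3.139, 0.001, -0.903]
contact_force: [-0.4, 0.3, 0.4]
opening: 0.052
[ 0.47658505 -0.04577843  0.22952627] [-3.13675748e+00 -7.19975111e-04 -9.04581043e-01]
```

View pics/w1.png

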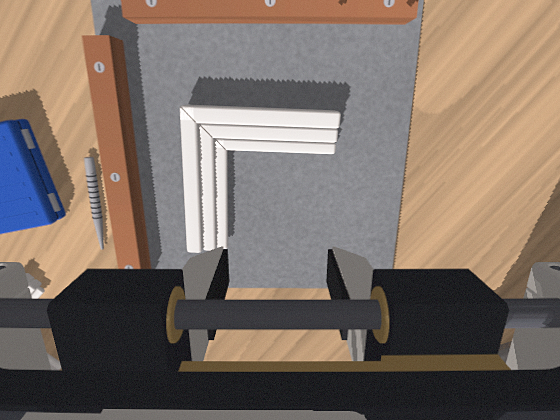

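Run:
```python
from fit import *
c=load("w1");crop(c,"w1c",75,0,425,260,2.28)
```

```text
(no output)
```

View pics/w1c.png

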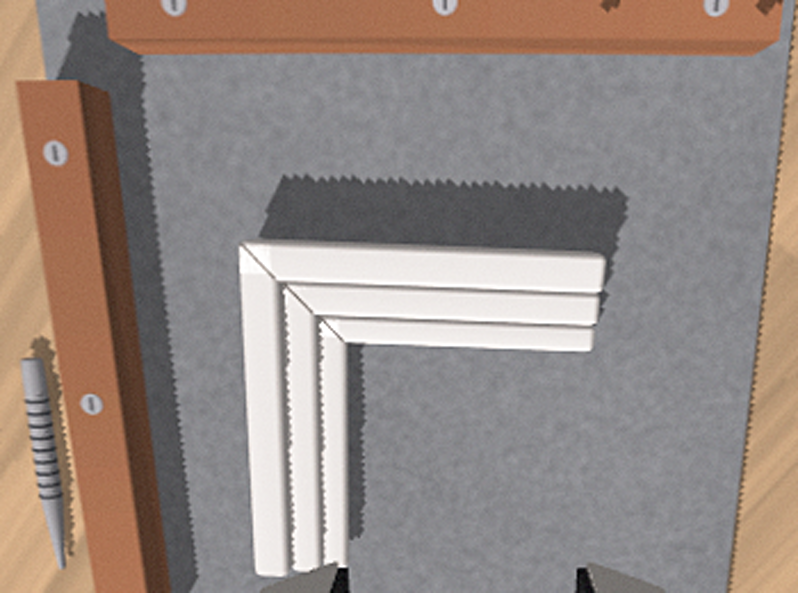

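Run:
```python
from fit import *
c=load("w1");o=((75,0),2.28)
J=[[0,.014,.043],[0,.265,.043],[.014,0,.043],[0,.014,.015],[0,.265,.015],[.014,0,.015]]
p,r=fit([(c,J,un([[105,38],[781,40],[80,82],[140,54],[755,52],[111,95]],*o))],np.load("jig.npy"));print(p,r.round(1).tolist())
S=[[0,0,.041],[0,.15,.041],[.15,0,.041],[.042,.042,.03],[.042,.15,.03]]
q,r=fit([(c,S,un([[242,241],[605,256],[256,577],[345,343],[592,350]],*o))],[.595,-.05,2.19]);print(q,r.round(1).tolist())
np.save("jigw.npy",p)
cc,ss=np.cos(p[2]),np.sin(p[2])
for P in (q[:2],telemetry.observe()["tool_pos"][:2]):
    d=P-p[:2];print("in jig",cc*d[0]+ss*d[1],-ss*d[0]+cc*d[1])
print(np.degrees(q[2]-p[2]), p[2]-np.pi)
```

```text
[ 0.68488417 -0.0730484   2.23847257] [[2.6, 0.7], [-0.7, -1.0], [-0.2, -0.5], [0.4, 0.5], [-1.1, 0.7], [0.3, -1.0]]
[ 0.59654411 -0.04943988  2.20395375] [[-2.3, -0.1], [0.6, -1.1], [-0.4, 0.0], [0.3, 0.4], [0.6, 1.0]]
in jig 0.07323577246982718 0.054752626039326256
in jig 0.15038516644655317 0.14668494588124664
-1.9777830989758503 -0.9031200794393053
```

```bash
python3 -m creep '[0.565,-0.005,-0.004,-0.04,0, 0.565,0,0,-0.04,0, 0.565,0,0,-0.04,0, 0.565,0,0,-0.03,0, 0.565,0,0,0,0]'
```

```text
time: 2.33
tool_pos: [0.4745, -0.0529, 0.0809]
tool_rot: [-3.13, -0.009, -0.915]
contact_force: [0.8, 0.2, 0.0]
opening: 0.0518
```

```bash
python3 -m creep '[0.565,0,0.002,-0.025,0.008, 0.565,0,0,-0.01,0, 0.565,0,0,0,0]'
python3 - <<'E'
from h import *
c=snap("wrist","w2")
E
```

```text
time: 2.7
tool_pos: [0.478, -0.0527, 0.0497]
tool_rot: [-3.125, -0.015, -0.911]
contact_force: [0.1, -0.0, 0.2]
opening: 0.0521
```

View pics/w2.png

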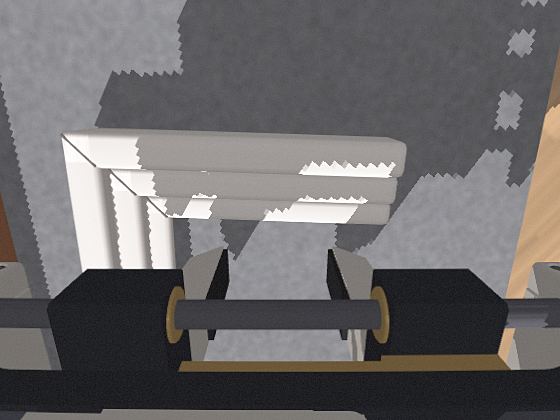

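```bash
python3 -m creep '[0.565,0.0031,-0.0039,-0.004,0.003, 0.565,0.0031,-0.0039,-0.001,0.003, 0.565,0.0031,-0.0039,0,0, 0.565,0.0031,-0.0039,0,0, 0.565,0.0031,-0.0039,0,0]'
python3 - <<'E'
from h import *
c=snap("wrist","w3")
E
```

```text
time: 3.38
tool_pos: [0.4955, -0.0735, 0.0468]
tool_rot: [-3.123, -0.017, -0.904]
contact_force: [-0.8, 1.0, 0.9]
opening: 0.0519
```

View pics/w3.png

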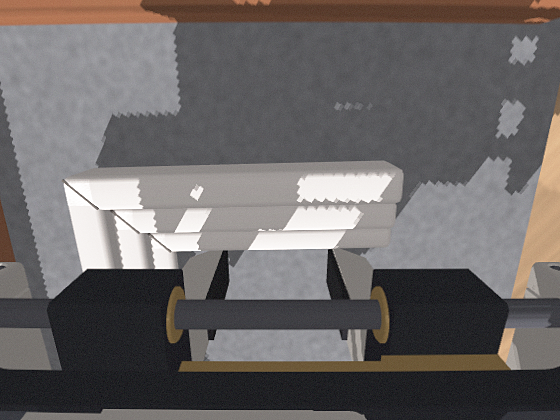

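```bash
python3 -m creep '[0.565,0.0031,-0.0039,0,0, 0.565,0.0031,-0.0039,0,0, 0.565,0.0031,-0.0039,0,0, 0.565,0.0031,-0.0039,0,0, 0.565,0.0031,-0.0039,0,0]'
python3 - <<'E'
from h import *
c=snap("wrist","w4");c=snap("scene","s4");crop(c,"s4c",190,190,350,310,5)
E
```

```text
time: 4.05
tool_pos: [0.5121, -0.0945, 0.0467]
tool_rot: [-3.123, -0.017, -0.904]
contact_force: [-0.2, 1.7, 0.7]
opening: 0.0518
```

View pics/w4.png

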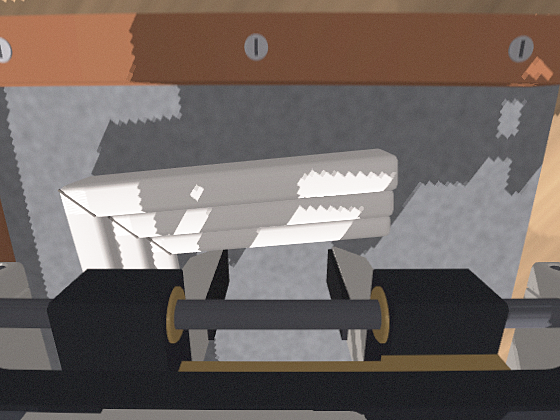

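View pics/s4c.png

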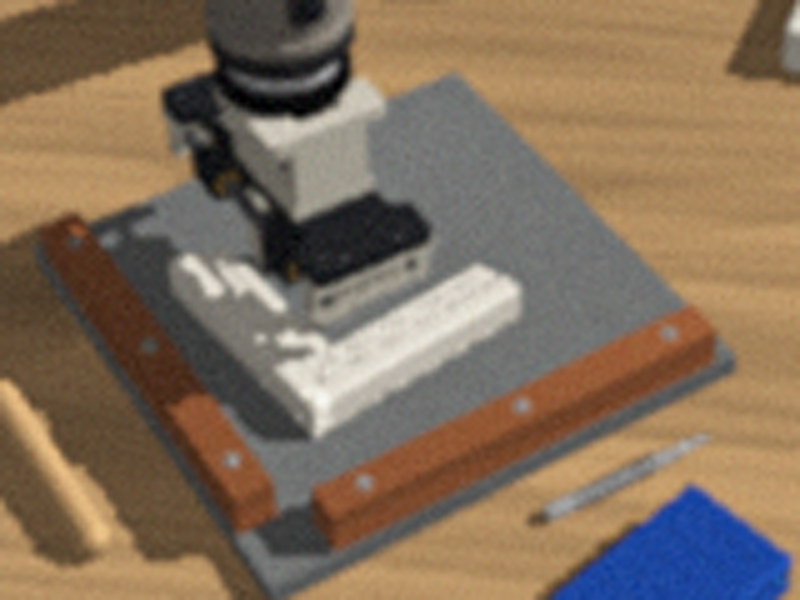

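```bash
python3 -m creep '[0.565,-0.0025,0.0032,0,0, 0.565,0.0039,0.0031,0,0, 0.565,0.0039,0.0031,0,0, 0.565,0.0039,0.0031,0,0, 0.565,0.0039,0.0031,0,0, 0.565,0,0,0,0]'
python3 - <<'E'
from h import *
c=snap("wrist","w5")
E
```

```text
time: 4.9
tool_pos: [0.5269, -0.0783, 0.0469]
tool_rot: [-3.122, -0.02, -0.904]
contact_force: [-1.0, -0.2, -0.4]
opening: 0.0514
```

View pics/w5.png

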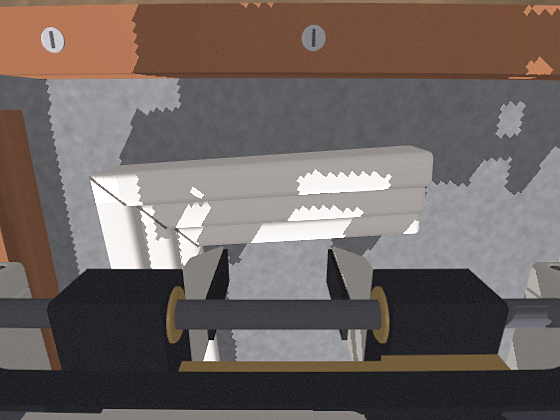

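```bash
python3 -m creep '[0.565,0.007,-0.0008,-0.001,0, 0.565,0.007,-0.0008,0,0, 0.565,0.007,-0.0008,0,0, 0.565,0.007,-0.0008,0,0, 0.565,0,0,0,0]'
python3 - <<'E'
from h import *
c=snap("wrist","w6")
E
```

```text
time: 5.58
tool_pos: [0.5539, -0.0812, 0.0466]
tool_rot: [-3.125, -0.015, -0.904]
contact_force: [-0.8, -0.3, 1.5]
opening: 0.0519
```

View pics/w6.png

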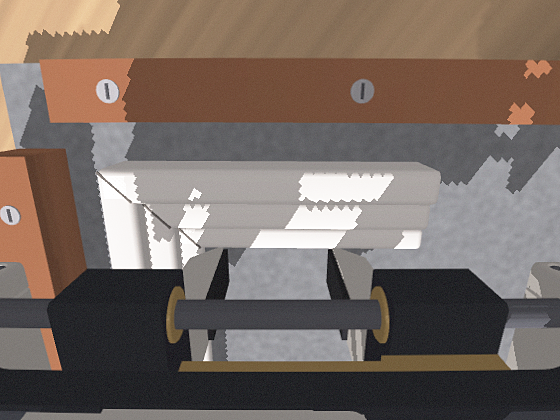

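```bash
python3 -m creep '[0.565,0.007,-0.0008,0,0, 0.565,0.007,-0.0008,0,0, 0.565,0.007,-0.0008,0,0, 0.565,0,0,0,0]'
python3 - <<'E'
from h import *
c=snap("wrist","w7")
E
```

```text
time: 6.12
tool_pos: [0.5758, -0.0837, 0.0464]
tool_rot: [-3.126, -0.014, -0.904]
contact_force: [0.6, -0.0, -0.0]
opening: 0.052
```

View pics/w7.png

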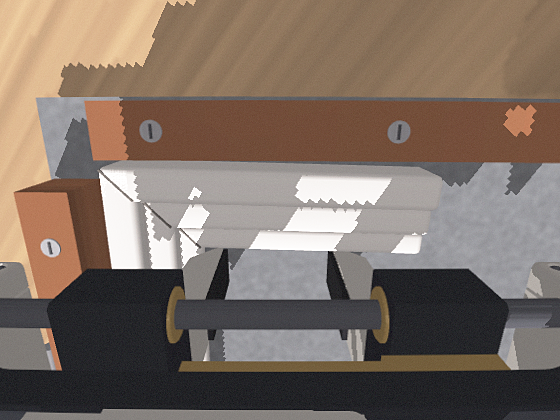

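```bash
python3 -m creep '[0.565,0.0028,-0.0003,0,0, 0.565,0.0028,-0.0003,0,0, 0.565,0.0028,-0.0003,0,0]'; python3 -m creep '[0.565,0.0014,-0.0002,0,0]'; python3 -m creep '[0.565,0.0014,-0.0002,0,0]';python3 - <<'E'
from h import *
c=snap("wrist","w8")
E
```

```text
time: 6.55
tool_pos: [0.5813, -0.084, 0.046]
tool_rot: [-3.131, -0.009, -0.903]
contact_force: [-15.1, 0.1, 11.8]
opening: 0.0519
time: 6.68
tool_pos: [0.5812, -0.084, 0.0462]
tool_rot: [-3.133, -0.006, -0.903]
contact_force: [-8.0, 0.9, 7.5]
opening: 0.0518
time: 6.8
tool_pos: [0.5812, -0.084, 0.0463]
tool_rot: [-3.136, -0.003, -0.902]
contact_force: [-7.0, -0.2, 5.8]
opening: 0.0522
```

View pics/w8.png

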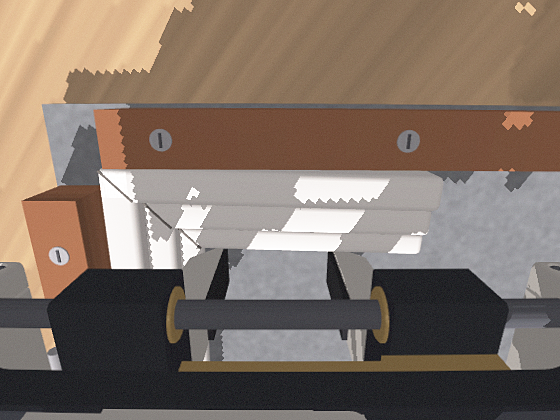

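```bash
python3 -m creep '[0.565,0.0015,-0.002,0,0]'; python3 -m creep '[0.565,0.0015,-0.002,0,0]';  python3 -m creep '[0.565,0.002,0.0015,0,0]'; python3 -m creep '[0.565,0.002,0.0015,0,0]'
python3 - <<'E'
from h import *
c=snap("scene","s9");crop(c,"s9c",190,190,350,310,5)
c=snap("wrist","w9");crop(c,"w9c",80,90,480,270,2)
E
```

```text
time: 6.98
tool_pos: [0.5814, -0.0849, 0.0463]
tool_rot: [-3.137, 0.0, -0.902]
contact_force: [-4.9, 4.3, 4.5]
opening: 0.052
time: 7.1
tool_pos: [0.5817, -0.0857, 0.0463]
tool_rot: [-3.138, 0.004, -0.902]
contact_force: [-4.8, 4.3, 4.7]
opening: 0.0519
time: 7.22
tool_pos: [0.5832, -0.0844, 0.0465]
tool_rot: [-3.139, 0.004, -0.902]
contact_force: [-2.5, -1.7, 2.6]
opening: 0.0519
time: 7.35
tool_pos: [0.5851, -0.083, 0.0465]
tool_rot: [-3.14, 0.004, -0.902]
contact_force: [-4.4, -0.5, 2.5]
opening: 0.0515
```

View pics/s9c.png

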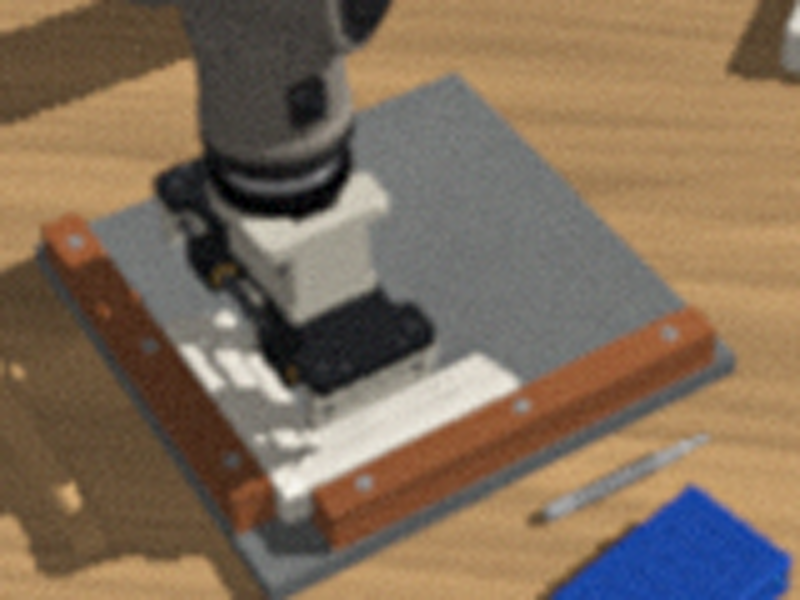

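View pics/w9c.png

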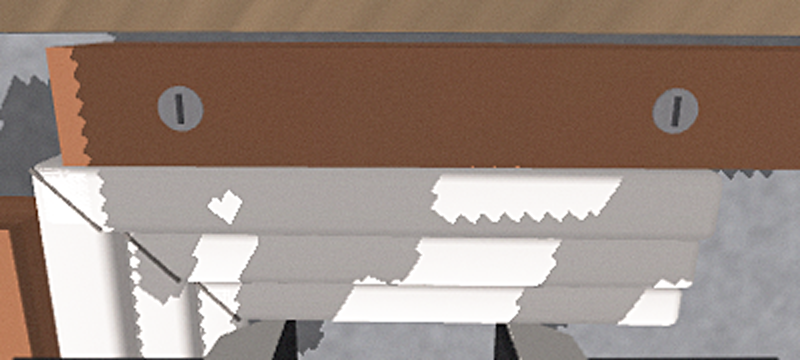

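```bash
for i in 1 2; do :; done; python3 -m creep '[0.565,0.0016,0.0012,0,0]'; python3 -m creep '[0.565,0.0016,0.0012,0,0]'; python3 -m creep '[0.565,0.0016,0.0012,0,0]'
```

```text
time: 7.58
tool_pos: [0.5867, -0.0818, 0.0465]
tool_rot: [-3.14, 0.005, -0.902]
contact_force: [-4.3, -0.1, 3.0]
opening: 0.0519
time: 7.7
tool_pos: [0.5883, -0.0806, 0.0465]
tool_rot: [-3.14, 0.005, -0.902]
contact_force: [-3.4, -2.7, 3.2]
opening: 0.0522
time: 7.82
tool_pos: [0.5891, -0.0802, 0.0464]
tool_rot: [3.14, 0.005, -0.902]
contact_force: [-10.0, -8.6, 6.5]
opening: 0.0516
```

```bash
python3 -m creep '[0.565,0.0016,0.0012,0,0]'; python3 -m creep '[0.565,0.0015,-0.002,0,0]'; python3 -m creep '[0.565,0.0015,-0.002,0,0]'; python3 -m creep '[0.565,0.0015,-0.002,0,0]'
python3 - <<'E'
from h import *
c=snap("scene","s10");crop(c,"s10c",220,230,350,310,6)
c=snap("wrist","w10");crop(c,"w10c",80,90,480,270,2)
E
```

```text
time: 7.95
tool_pos: [0.5892, -0.0801, 0.0465]
tool_rot: [3.137, 0.006, -0.901]
contact_force: [-12.5, -9.0, 9.8]
opening: 0.0514
time: 8.07
tool_pos: [0.5894, -0.0813, 0.0465]
tool_rot: [3.135, 0.01, -0.901]
contact_force: [-8.1, 10.3, 8.5]
opening: 0.0516
time: 8.2
tool_pos: [0.5895, -0.0813, 0.0465]
tool_rot: [3.134, 0.015, -0.902]
contact_force: [-8.8, 8.8, 9.6]
opening: 0.0518
time: 8.32
tool_pos: [0.5896, -0.0813, 0.0466]
tool_rot: [3.133, 0.019, -0.902]
contact_force: [-8.7, 6.2, 8.4]
opening: 0.0516
```

View pics/s10c.png

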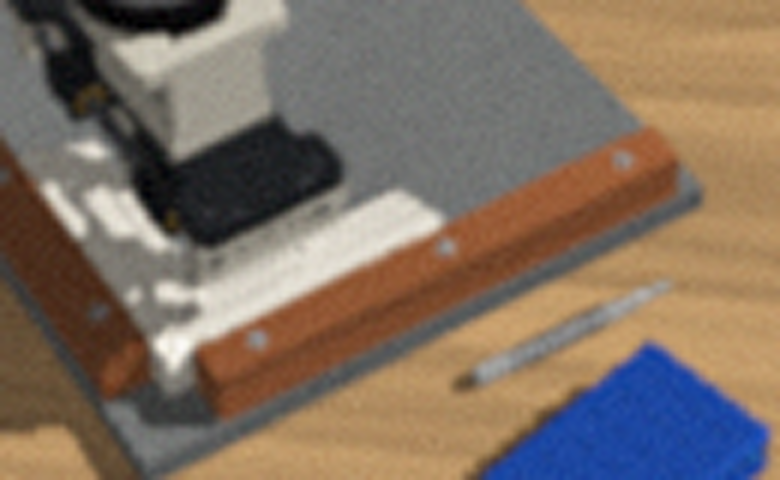

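View pics/w10c.png

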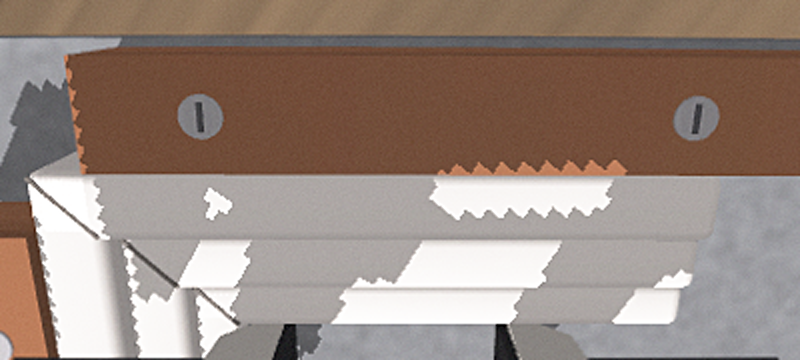

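```bash
python3 -m creep '[0.565,-0.002,0.0002,0,0, 0.565,-0.005,0.0006,0,0, 0.565,-0.007,0.0008,0,0, 0.565,-0.007,0.0008,0,0, 0.565,0,0,0.03,0, 0.565,0,0,0.05,0, 0.565,0,0,0.05,0, 0.565,0,0,0.05,0, 0.565,-0.03,0.01,0.02,0, 0.565,-0.03,0.01,0.0,0, 0.565,0,0,0,0]'
python3 - <<'E'
from h import *
c=snap("wrist","w11");print(telemetry.observe()["tool_pos"])
c=snap("scene","s11");crop(c,"s11c",190,200,350,310,5)
E
```

```text
time: 9.8
tool_pos: [0.504, -0.0576, 0.2516]
tool_rot: [3.137, 0.017, -0.903]
contact_force: [0.5, -1.1, 0.4]
opening: 0.052
[ 0.50513297 -0.05807046  0.2516483 ]
```

View pics/w11.png

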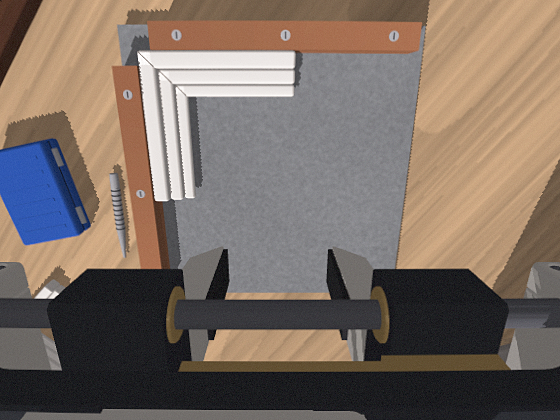

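View pics/s11c.png

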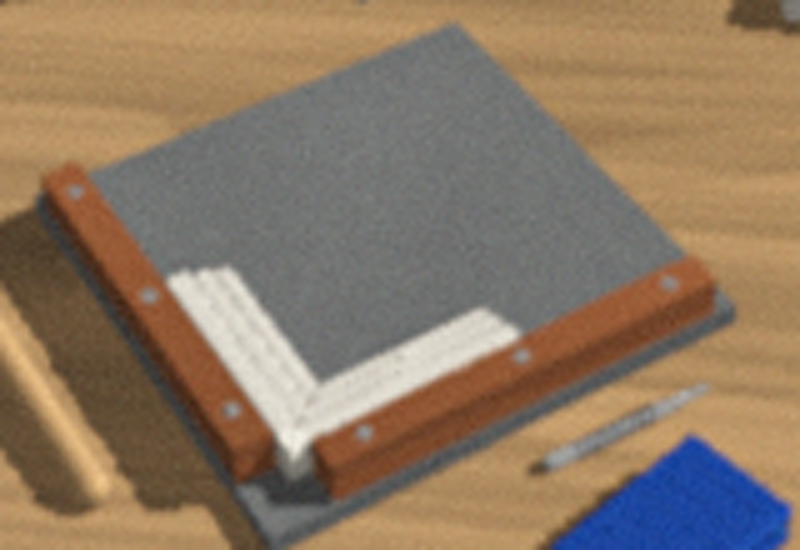

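Run:
```python
from h import *
c=load("w11");crop(c,"w11c",105,15,315,210,3.8)
```

View pics/w11c.png

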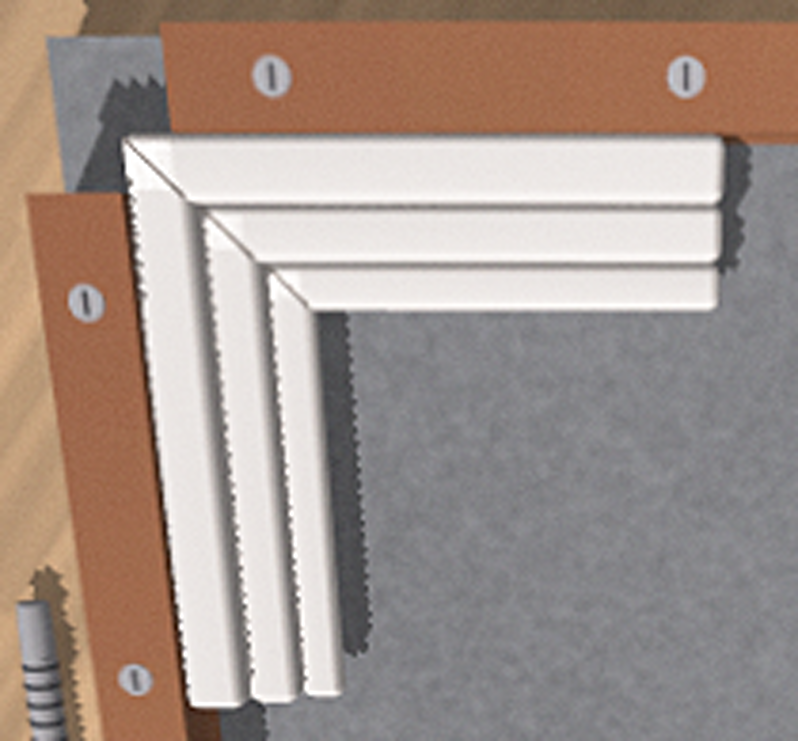

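The crop shows the sample's outer edges meeting both fences along their whole length: right fence along row 133, cols 172–722, left fence from (127,195) to (188,700). Any gap at the ends is under about 1 mm, and the hand is clear.

Run:
```python
from h import *
print(workorder.hand_in()); print(telemetry.observe()["contact_force"])
```

```text
the job is handed in; nothing more can be done
None
the job is handed in; nothing more can be done
```

The 150 mm corner sample now sits in the jig's corner with both legs against the fences, and I handed the job in. The hand-in reported no verdict.

**What I did:** I pushed the sample across the board with the partly open fingertips inside the L. The first push was too far along the right leg and turned the sample a few degrees. I moved the finger into the notch, which squared it, then pressed it against each fence in turn. The highest tool force shown at the end of any call was about 19 N. I then backed off and raised the hand.

**Last checks:**
- **Flushness:** the final wrist picture, judged by eye, shows both outer sides flush with no gap over about 1 mm.
- **Hand:** it was clear at a TCP height of 0.25 m, with only noise-level force (about 1 N).
- **Bystanders:** the hand stayed well away from them. In the final pictures the nail set, bit case and hammer handle look unmoved; I did not recheck the others.

**What disagreed:** in the jig's frame, the TCP ended 2 to 6 mm from the position I had calculated. I put this down to finger shape and calibration, because the contact forces and the pictures agreed that the sample was home.

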